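# Seat the lamp lens in the belly of an upturned drone

### The job

The drone lies belly up for a new landing-lamp lens, which is lying loose on the belly. With your fingertips, nudge the lens along the belly and over the rim of the round lamp recess until it drops in and sits flat and flush, then push the little retaining clip with the orange post round until it is fully closed over the lens. Go gently, it is glass: slide the lens only, never pick it up or let it fall off the drone, and leave the other things on the bench where they are.

Things in the scene. Friction and masses are not known exactly. Their poses are not given: they have to be found in the camera images.
- drone: Grey drone, belly up, fixed in a foam cradle. Origin: centre of the cradle's underside; x to the nose (black camera), y across, z up. Its belly is a flat level plate 202 mm along x by 88 mm along y, centred, top face at z = 94 mm. On the centre line: lamp recess at x = 20 mm, clip pivot at x = 58 mm. Arms and motors lie at least 13 mm below the belly face; only lens and clip rise above it.
- lamp_recess (a point): Centre of the lamp recess, at belly-face height. The recess is round, 47 mm across, 8 mm deep, white inside with a yellow spot, mouth chamfered 1 mm. Axes as the drone's.
- lens: Loose disc 44 mm across, 8 mm thick, about 32 g, black ring with pale blue glass. Origin: centre of its underside; z its axis. Starts flat on the belly, on the tail side (drone -x) of the recess, 70 to 95 mm from its centre and up to 16 mm off the centre line. Pushed over the recess it tips in by itself and is stopped by the far wall; seated, its origin is 8 mm below lamp_recess.
- clip (a joint): Steel leaf 10 mm wide reaching 29 mm from its pivot, 2 to 6 mm above the belly face. Rad: 0 = closed (a stop), pointing from pivot to tail (drone -x), end over the seated lens; grows as it opens towards drone +y; starts at 1.15 to 1.6, stop at 1.75. Light friction (about 1 N at the post) keeps it where it is left. It cannot close over a lens that stands proud.
- clip_pivot (a point): Axis of the clip's pivot screw, at the height of the belly face.
- clip_post (a point): Top centre of the clip's orange finger post: an upright pin 9 mm across, 22 mm from the pivot axis along the leaf, standing from 6 mm to 22 mm above the belly face.
- spare_motor: Bystander: small black motor, 31 mm across, 34 mm high, standing on the mat beside the drone on its -y side. Origin at the centre of its underside.
- screwdriver: Bystander: blue screwdriver 150 mm long, 26 mm thick, lying on the mat beside the drone on its +y side. Origin under its middle, x along it.
- flight_battery: Bystander: grey battery 115 x 62 x 36 mm. Origin at the centre of its underside.
- tip_cleaner: Bystander: blue jar 60 mm across, 45 mm high, brass top. Origin at the centre of its underside.
- tape_roll: Bystander: black roll of tape 72 mm across, 19 mm high. Origin at the centre of its underside.
- wire_spool: Bystander: copper wire spool 52 mm across, 40 mm high. Origin at the centre of its underside.
Not all that is in view belongs to the job. What is shaped like the lens but purple or red is not meant.

How it is judged (in metres and radians):
On the way, in this order (a step that is already met when the one before it is completed fails the run):
1. the lens has dropped into the recess and lies flat in it while the clip is still open (horizontal distance between lens and lamp_recess below 0.003 m and z of lens in the frame of lamp_recess below -0.0065 m and angle between lens's own z axis and vertical below 0.06 rad and value of joint clip above 0.5 rad), for 0.2 s.
2. the clip is closed over the lens (value of joint clip below 0.15 rad), for 0.2 s.
At the end, for the whole second after the job is handed in: The lens rests in the recess within 3 mm of its centre, flush to within 1.5 mm and level to 0.06 rad, and the clip stands within 0.15 rad of fully closed (horizontal distance between lens and lamp_recess below 0.003 m and z of lens in the frame of lamp_recess below -0.0065 m and angle between lens's own z axis and vertical below 0.06 rad and value of joint clip below 0.15 rad and linear speed of lens below 0.02 m/s); the robot touches nothing.
It fails at once if the lens was lifted off the belly (its middle more than 6 mm above it) (z of lens in the frame of lamp_recess above 0.006 m).
It fails at once if the lens fell off the drone (z of lens in the frame of lamp_recess below -0.02 m).
It fails at once if the lens was turned over or stood on edge (angle between lens's own z axis and vertical above 0.9 rad).
It fails at once if the glass lens was pushed or pressed with more than 40 N (contact force between the fingers and lens above 40 N).
It fails at once if another thing on the bench was moved by more than 25 mm (distance of any of spare_motor, screwdriver, flight_battery, tip_cleaner, tape_roll, wire_spool from where it was at the start of the episode above 0.025 m).
It also fails if it takes over 46 s, if anything falls off the work surface, if the arm or the gripper's body presses on something with over 40 N, if the wrist force passes 120 N, or if a joint passes its speed limit or range.

### The arm

A 7-joint arm with a two-finger parallel gripper is mounted at the origin on the work surface. World frame = base frame: x ahead of the robot, y to its left, z up, the work surface at z = 0. Lengths are in mm, angles in rad, forces in N, time in s.
With the tool pointing down it reaches from about 350 to 900 mm from the base axis. Payload 7.2 kg.
Tool frame: the origin (TCP) lies between the finger pads; the fingertips stand 22 mm ahead of it and the grasp point (between the pads) lies 3 mm ahead of it; z points along the fingers, y is the direction in which the jaws open and shut (so a half turn about z gives the same grasp; the last joint's range is limited). The gripper opens to 85 mm and grips with 20 to 120 N. Pads are 22 mm wide; open, the fingers measure 114 mm over their backs; the gripper's body (76 mm by 85 mm) begins 54 mm behind the grasp point. The pads swing forward as they close: fully open they stand 13 mm farther back than shut.
Start: joints at [1.218, 0.411, -0.013, 1.596, 0.006, 1.134, -0.082], TCP at [175.591, -599.83, 253.297] pointing down, gripper open.
Joint ranges: [-2.95, 2.95], [-0.29, 1.99], [-1.47, 1.44], [0.14, 2.54], [-1.03, 4.17], [0.13, 1.85], [-2.86, 2.86]. Speed limits (rad/s): [2.39, 2.39, 3.01, 3.01, 3.14, 3.14, 3.14].

### API

Orientations are given as a unit quaternion [w, x, y, z].
In Python, from cell import * gives the robot as it stands. The module is installed in compiled form; this text tells all that it offers. Calls block until the motion is done:
- move_ptp(position, orientation): joint-space move of the TCP to a pose.
- move_linear(position, max_speed=150, attitude=None): straight line of the TCP; attitude=None keeps the orientation; max_speed is the mean speed in mm/s.
- goto_joints(angles): joint-space move.
- move_gripper(opening): finger opening in mm; the grip force is fixed at half the most; returns when the fingers have stopped.
- pause(seconds).
- inverse_kinematics(position, orientation): joint angles nearest the present ones, or None.
- read_camera(name): name is "side" or "top"; returns a dict with "img" (480x640x3 uint8, blue, green, red), "camera_matrix" (3x3 intrinsics, pixels), "T" (4x4, takes a point from camera to world coordinates). Camera axes: x right, y up, looking along -z (the intrinsics and any distortion apply to the point x, -y, -z); pixel columns grow to the right and rows downward; lengths in mm; the calibration is good to about 2 mm. A picture is of the moment at which its call begins. There is no depth.
A pose or a line that the arm cannot do raises PlanningError and nothing moves.
- finish_job(): hands the job in, once; it reports no verdict.
Readings, each from a call of its own:
- current_time(): time.
- current_q(): joint angles.
- current_qd(): joint speeds.
- current_joint_efforts(): joint torques, N m.
- current_tcp_pos(): TCP position.
- current_tcp_rot(): TCP orientation.
- current_force(): force on the tool from outside, world axes, zero at the start.
- current_moment(): the same for the moment, N m.
- current_gripper_width(): finger opening in mm.
Only numpy, scipy, OpenCV 4.12 (cv2) and the standard library are available. Lean on these libraries where they do the work, as an engineer would, in place of code of your own. Each camera call takes 0.05 s, during which the arm holds its last target.

## Working session

There is one attempt and no reset: what is moved stays moved. The work goes in short steps, each a Python script; the robot and the scene stay as the last script left them, time stands still between calls to the robot, and variables do not carry over. Pictures are saved under pics/ and viewed, and the job is handed in when it is done.

```bash
mkdir -p pics
python3 - <<'E'
from cell import *
import cv2,numpy as np
for n in("top","side"):
    c=read_camera(n);cv2.imwrite(f"pics/{n}0.png",c["img"]);print(c["camera_matrix"],c["T"],c.keys())
    np.savez(f"{n}.npz",K=c["camera_matrix"],T=c["T"])
print(current_time(),current_tcp_rot(),current_tcp_pos(),current_gripper_width())
E
```

```text
[[609.96625152   0.         305.45124668]
 [  0.         609.96625152 241.38068857]
 [  0.           0.           1.        ]] [[-5.45727065e-03  9.83096103e-01 -1.83008936e-01  2.17101590e+02]
 [-9.99912622e-01 -3.16118680e-03  1.28356759e-02 -1.11758055e+01]
 [ 1.20401775e-02  1.83062993e-01  9.83027454e-01  1.52046001e+03]
 [ 0.00000000e+00  0.00000000e+00  0.00000000e+00  1.00000000e+00]] dict_keys(['img', 'camera_matrix', 'T'])
[[479.11102113   0.         322.74891322]
 [  0.         479.11102113 239.40907236]
 [  0.           0.           1.        ]] [[-9.98713445e-01  2.99620852e-02 -4.09112147e-02  4.39533952e+02]
 [-5.04786002e-02 -6.64313680e-01  7.45747440e-01  8.18828272e+02]
 [-4.83373125e-03  7.46853136e-01  6.64971449e-01  8.25619291e+02]
 [ 0.00000000e+00  0.00000000e+00  0.00000000e+00  1.00000000e+00]] dict_keys(['img', 'camera_matrix', 'T'])
0.1 [-6.92658589e-04  9.89877547e-01  1.41922306e-01 -1.45447156e-04] [ 175.44785167 -599.44461945  252.55403242] 85.56101033397658
```

View pics/top0.png

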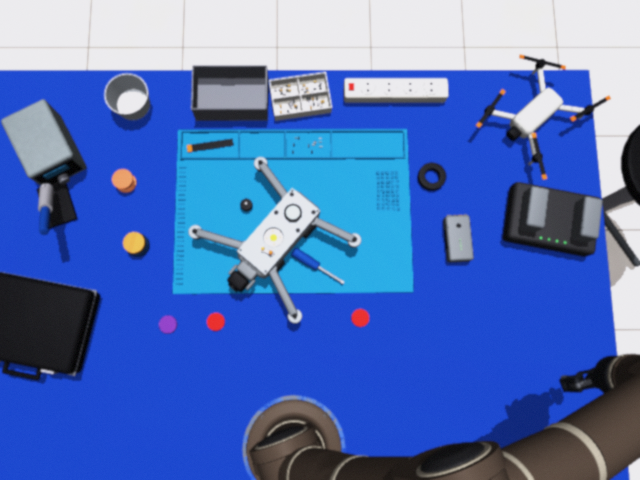

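View pics/side0.png

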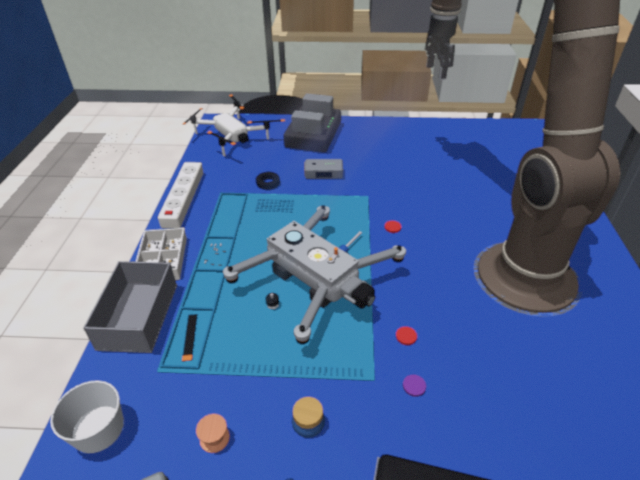

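Top view: drone at about (280,235), nose toward lower left (240,278), lens near (293,212), recess near (273,238). I'll enlarge both views.

Run:
```python
import cv2
a=cv2.imread("pics/top0.png")[170:300,215:345];cv2.imwrite("pics/top0c.png",cv2.resize(a,(780,780)[:2],interpolation=cv2.INTER_CUBIC)[:600+180][90:690])
a=cv2.imread("pics/side0.png")[205:305,255:385];cv2.imwrite("pics/side0c.png",cv2.resize(a,None,fx=6,fy=6,interpolation=cv2.INTER_CUBIC))
```

```text
(no output)
```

View pics/top0c.png

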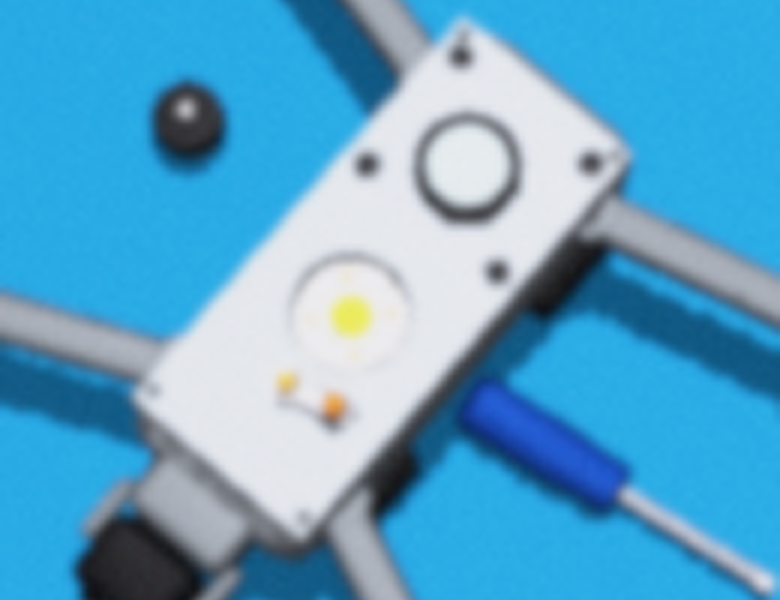

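View pics/side0c.png

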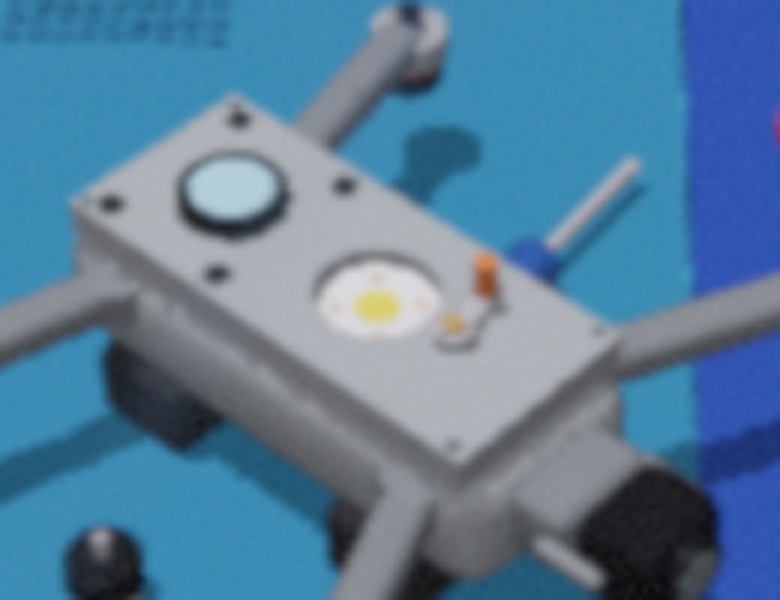

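```bash
cat > h.py <<'E'
import numpy as np
from scipy.optimize import least_squares
C={n:np.load(f"{n}.npz") for n in("top","side")}
def proj(n,P):
    K,T=C[n]["K"],C[n]["T"]; p=(np.asarray(P,float)-T[:3,3])@T[:3,:3]
    p=p*[1,-1,-1]; q=p@K.T; return q[...,:2]/q[...,2:]
def ray(n,uv,z):
    K,T=C[n]["K"],C[n]["T"]; d=np.linalg.inv(K)@[*uv,1.]; d=T[:3,:3]@(d*[1,-1,-1]); o=T[:3,3]
    return o+d*(z-o[2])/d[2]
tc=lambda u,v:(215+u/6-.5,185+v/6-.5)
sc=lambda u,v:(255+u/6-.5,205+v/6-.5)
E
python3 - <<'E'
from h import *
# drone coords
pts=np.array([[-101,-44,0],[-101,44,0],[101,-44,0],[101,44,0]])
t=np.array([tc(463,18),tc(632,155),tc(138,398),tc(303,543)])
s=np.array([sc(75,202),sc(232,95),sc(462,465),sc(618,335)])
def W(p,P):
    c,s_=np.cos(p[3]),np.sin(p[3]);return np.stack([p[0]+c*P[:,0]-s_*P[:,1],p[1]+s_*P[:,0]+c*P[:,1],p[2]+P[:,2]],1)
def f(p,use): return np.concatenate([(proj(n,W(p,pts))-m).ravel() for n,m in(("top",t),("side",s)) if n in use])
for use in(("top","side"),("top",),("side",)):
    r=least_squares(f,[580,40,94,2.5],args=(use,));print(use,r.x,np.round(r.fun,1))
p=least_squares(f,[580,40,94,2.5],args=(("top","side"),)).x
np.save("drone.npy",p)
def D(w): 
    d=np.asarray(w)-p[:3];c,s_=np.cos(p[3]),np.sin(p[3]);return np.round([c*d[0]+s_*d[1],-s_*d[0]+c*d[1],d[2]],1)
z=p[2]
for n,g,m in(("top",tc,dict(recess=(350,312,0),spot=(351,316,-8),lens=(467,167,8),pivot=(288,383,4),post=(334,405,22),)),("side",sc,dict(recess=(378,297,0),spot=(378,306,-8),lens=(233,188,8),pivot=(454,323,4),post=(486,263,22)))):
    for k,(u,v,dz) in m.items():
        w=ray(n,g(u,v),z+dz);print(n,k,np.round(w,1),D(w))
E
```

```text
('top', 'side') [508.95028752  33.62780448  95.54364569   2.44238164] [ 0.2  0.1  0.1  0.  -0.5  0.1  0.3 -0.4 -0.8  0.2  0.4  0.1 -0.2 -0.1
  0.9 -0.1]
('top',) [508.86692729  33.74780489  95.36750093   2.44391224] [ 0.1  0.2  0.1  0.  -0.5  0.2  0.4 -0.4]
('side',) [509.5395211   27.31635971  89.69734675   2.44253019] [-0.5  0.3  0.5  0.3 -0.4 -0.4  0.5 -0.2]
top recess [494.4  47.7  95.5] [20.2 -1.5  0. ]
top spot [494.4  47.7  87.5] [20.2 -1.4 -8. ]
top lens [551.4   1.2 103.5] [-53.4  -2.5   8. ]
top pivot [465.2  71.8  99.5] [58.  -1.1  4. ]
top post [453.4  52.9 117.5] [54.9 21.  22. ]
side recess [493.6  49.2  95.5] [21.7 -2.   0. ]
side spot [493.9  45.6  87.5] [19.2  0.5 -8. ]
side lens [ 5.518e+02 -2.000e-01  1.035e+02] [-54.6  -1.7   8. ]
side pivot [464.9  65.8  99.5] [54.4  3.7  4. ]
side post [453.9  52.7 117.5] [54.4 20.9 22. ]
```

```bash
cat >> h.py <<'E'
R=np.array([494.2,47.6]); L=np.array([551.6,0.6])
u=(R-L)/np.linalg.norm(R-L); ang=np.arctan2(u[1],u[0])
def quat(th): return [0.,float(np.cos(th/2)),float(np.sin(th/2)),0.]  # tool x at angle th
Q=quat(ang-np.pi)
def along(d,z): # TCP such that fingers' front face is d mm before lens-rear start; d along push
    q=L+u*d; return [float(q[0]),float(q[1]),float(z)]
E
python3 - <<'E'
from h import *; from cell import *
import cv2
print(ang,np.linalg.norm(R-L))
p=along(-38,170); j=inverse_kinematics(p,Q);print(p,j)
move_gripper(20); move_ptp(p,Q)
print(current_time(),current_tcp_pos(),current_tcp_rot(),current_gripper_width(),current_force())
for n in("top","side"): cv2.imwrite(f"pics/{n}1.png",cv2.resize(read_camera(n)["img"][150:330,200:410],None,fx=3.3,fy=3.3,interpolation=cv2.INTER_CUBIC))
E
```

```text
2.4554837800309928 74.18733045473468
[581.0012466364572, -23.474191496750596, 170.0] [ 0.18645538  0.4419758  -0.30302405  1.77949588  0.15826856  0.94386934
 -2.4392372 ]
3.25 [581.06993338 -24.52463367 170.06006524] [ 1.76772001e-04  9.41524545e-01 -3.36944333e-01  1.31118228e-04] 20.222138530870822 [-0.14013827 -0.55030562  0.21657206]
```

View pics/side1.png

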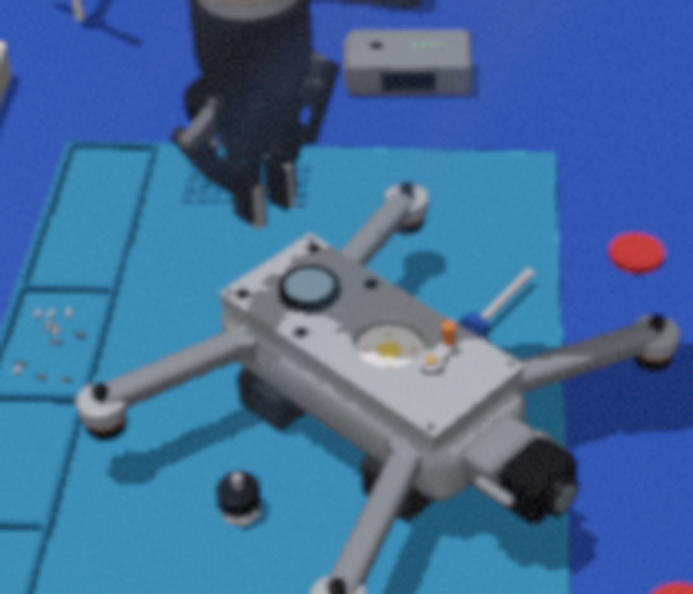

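View pics/top1.png

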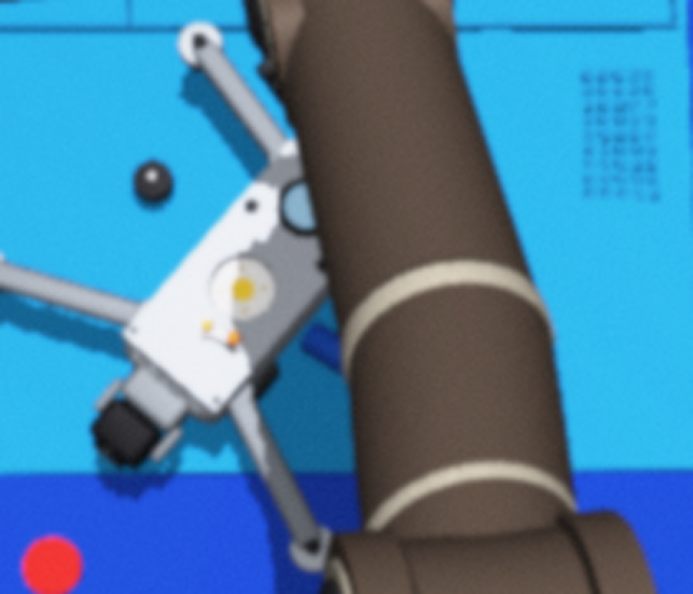

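The side view shows both fingertips (260,222) and (287,205 in the crop) above the tail end and behind the lens. I'll check the tip height from these and then touch down gently.

Run:
```python
from h import *; from cell import *
v=np.array([-u[1],u[0]])
for tip in (22,15):
  for sgn in(-1,1):
    for w in(10,24):
      for f in (-11,11):
        q=np.array([581.07,-24.5])+v*sgn*w+u*f
        print(tip,sgn,w,f,np.round((proj("side",[*q,170-tip])-[200,150])*3.3))
z=128
move_linear(along(-38,z),100)
f0=current_force();print(f0)
while z>110:
    z-=1.; move_linear(along(-38,z),20)
    f=current_force()-f0; 
    if abs(f[2])>2.5: break
print(z,f,current_tcp_pos(),current_time())
```

```text
22 -1 10 -11 [244. 210.]
22 -1 10 11 [267. 224.]
22 -1 24 -11 [229. 220.]
22 -1 24 11 [252. 233.]
22 1 10 -11 [265. 197.]
22 1 10 11 [288. 210.]
22 1 24 -11 [280. 187.]
22 1 24 11 [302. 200.]
15 -1 10 -11 [244. 202.]
15 -1 10 11 [266. 216.]
15 -1 24 -11 [229. 212.]
15 -1 24 11 [251. 225.]
15 1 10 -11 [265. 189.]
15 1 10 11 [287. 202.]
15 1 24 -11 [279. 179.]
15 1 24 11 [302. 192.]
[ 1.07999969  0.52077974 -0.20102114]
120.0 [-1.38105674  0.03018355  2.90364972] [581.15387388 -23.43102501 120.29847602] 5.9167
```

Run:
```python
from h import *; from cell import *
import cv2
z=122
move_linear(along(-38,z),20); print(current_force())
move_linear(along(-26,z),25); print(current_force())
move_linear(along(12,z),30); print(current_force(),current_tcp_pos(),current_time())
cv2.imwrite("pics/side2.png",cv2.resize(read_camera("side")["img"][180:310,245:385],None,fx=4.5,fy=4.5,interpolation=cv2.INTER_CUBIC))
```

```text
[-0.06077668 -0.14489498  0.93730386]
[-0.67364988  0.29330032  0.60866399]
[-0.47333748  0.60664105 -0.40109702] [542.42013701   8.04960255 121.99553076] 8.2167
```

View pics/side2.png

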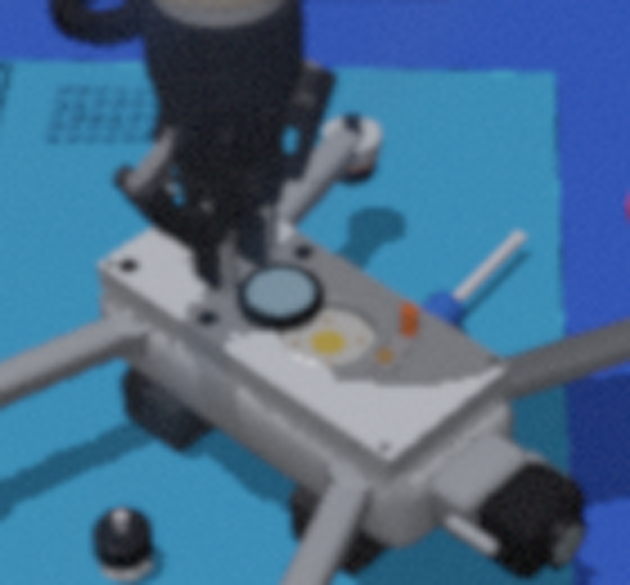

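The lens (282,293) is flat between the two fingertips and overlaps the recess (yellow spot 328,342), in line with it. I'll continue in small steps, watching the force.

Run:
```python
from h import *; from cell import *
import cv2
w=ray("side",(245+282/4.5-.5,180+293/4.5-.5),103.5);d=w[:2]-L;v=np.array([-u[1],u[0]]);print("lens along",d@u,"lat",d@v,"expected",12+30.6)
z=122
f0=current_force()
for d in list(range(16,40,4))+[40,42]:
    move_linear(along(d,z),25)
    f=current_force()-f0; print(d,np.round(f,1))
    if np.linalg.norm(f)>8: break
print(current_time(),current_tcp_pos())
cv2.imwrite("pics/side3.png",cv2.resize(read_camera("side")["img"][180:310,245:385],None,fx=4.5,fy=4.5,interpolation=cv2.INTER_CUBIC))
```

```text
lens along 43.43953832198153 lat 0.07426141328926311 expected 42.6
16 [-1.8 -0.5 -0.9]
20 [-0.5 -0.5  0.5]
24 [-0.5 -0.1  0.4]
28 [-0.6 -0.3  0. ]
32 [-1.1 -1.   0.1]
36 [-1.1 -1.7 -0.2]
40 [-1.7 -1.7 -0.1]
42 [-0.8 -0.8  0.4]
10.675 [519.02465285  27.27501382 121.98340224]
```

View pics/side3.png

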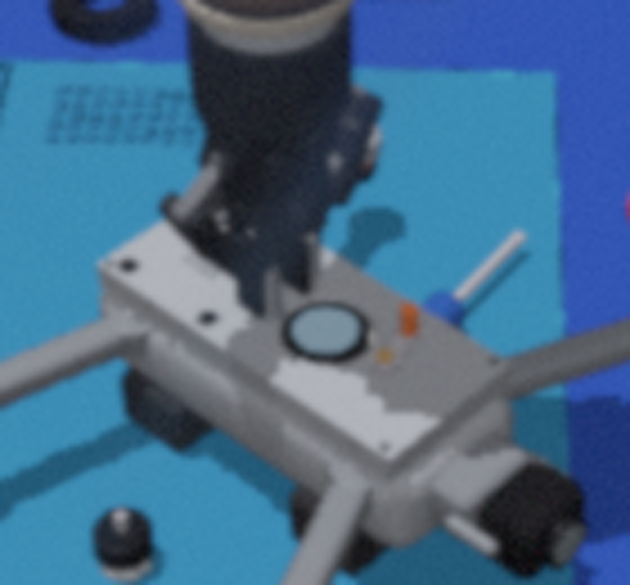

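```bash
cat >> h.py <<'E'
yaw=2.442; PV=np.array([465.1,72.05])
na=yaw+np.arctan2(-.76,-.65); n_=np.array([np.cos(na),np.sin(na)]); t_=np.array([-n_[1],n_[0]])
lat=-19. if np.dot(t_,[np.cos(yaw)*.76+np.sin(yaw)*.65, np.sin(yaw)*.76-np.cos(yaw)*.65])>0 else 19.
QC=quat(na)
def cl(s,z): # TCP with push face at s
    q=PV+n_*(s-11)+t_*lat; return [float(q[0]),float(q[1]),float(z)]
E
python3 - <<'E'
from h import *; from cell import *
import cv2
move_linear(along(36,122),40);move_linear(along(30,175),120)
move_gripper(0)
print(cl(-29,175),inverse_kinematics(cl(-29,175),QC),current_gripper_width())
post=np.array([453.7,52.8])-PV;print("post n,t",post@n_,post@t_,lat)
move_ptp(cl(-29,175),QC)
print(current_time(),current_tcp_pos())
cv2.imwrite("pics/side4.png",cv2.resize(read_camera("side")["img"][180:310,245:385],None,fx=4.5,fy=4.5,interpolation=cv2.INTER_CUBIC))
cv2.imwrite("pics/top4.png",cv2.resize(read_camera("top")["img"][170:300,215:345],None,fx=4.5,fy=4.5,interpolation=cv2.INTER_CUBIC))
E
```

```text
[428.73022508157516, 46.78659816289358, 175.0] [ 0.26619993  0.22490382 -0.54942412  2.10455181  0.1555848   0.85038657
 -1.78217323] -0.11495710900992981
post n,t -14.384112411462064 -17.135338051361103 -19.0
12.6833 [429.51698378  46.55223535 175.26014887]
```

View pics/side4.png

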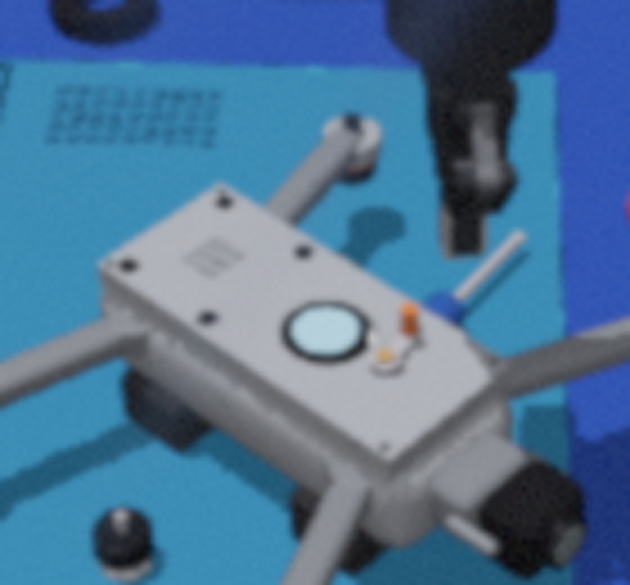

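View pics/top4.png

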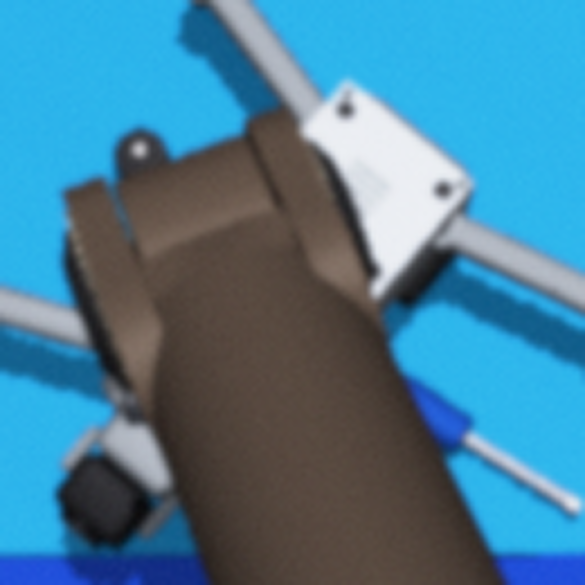

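Run:
```python
from h import *; from cell import *
import cv2
im=read_camera("side")["img"]
np.save("s5.npy",im)
o=cv2.resize(im[235:270,300:350],None,fx=14,fy=14,interpolation=cv2.INTER_CUBIC)
th=np.linspace(0,2*np.pi,200)
for r,col in((23.5,(0,0,255)),(22,(0,255,0))):
    P=np.stack([R[0]+r*np.cos(th),R[1]+r*np.sin(th),95.5+0*th],1)
    q=(proj("side",P)-[300,235]+.5)*14
    cv2.polylines(o,[q.astype(int)],True,col,1)
cv2.imwrite("pics/side5.png",o)
```

```text
(no output)
```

View pics/side5.png

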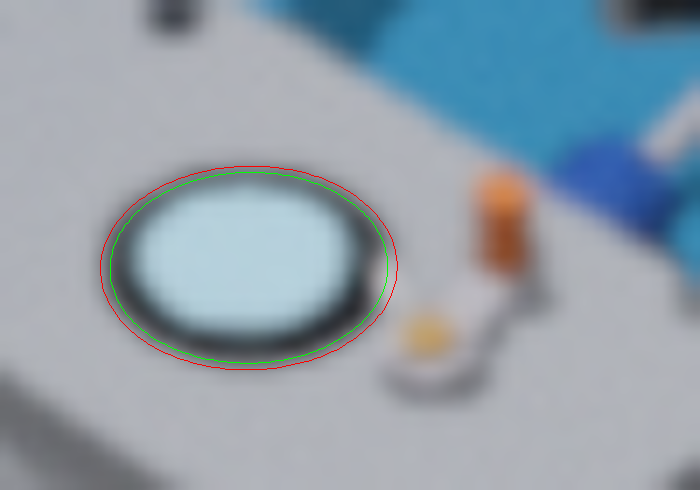

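Run:
```python
from h import *
S=np.array(sc(378,306)); G=np.array([300+242/14-.5,235+257/14-.5])
s=ray("side",S,87.5);print("spot",s)
for z in (95.5,97.5,99.5,103.5):
    g=ray("side",G,z);d=(g-s)[:2];print(z,d,np.dot(d,u))
im=np.load("s5.npy");import cv2
a=cv2.resize(im[235:275,300:350],None,fx=14,fy=14,interpolation=cv2.INTER_LANCZOS4)
a=cv2.createCLAHE(4).apply(cv2.cvtColor(a,cv2.COLOR_BGR2GRAY))
b=cv2.imread("pics/side0.png")[223:263,268:318];b=cv2.createCLAHE(4).apply(cv2.cvtColor(cv2.resize(b,None,fx=14,fy=14,interpolation=cv2.INTER_LANCZOS4),cv2.COLOR_BGR2GRAY))
cv2.imwrite("pics/side6.png",cv2.resize(np.hstack([a,b]),(800,320)))
```

```text
spot [493.9261309  45.5339968  87.5      ]
95.5 [ 1.49513909 -0.04206183] -1.1834620427207827
97.5 [1.34204817 2.07632169] 0.27704939094279496
99.5 [1.18895725 4.19470521] 1.7375608246062568
103.5 [0.8827754  8.43147225] 4.658583691933324
```

View pics/side6.png

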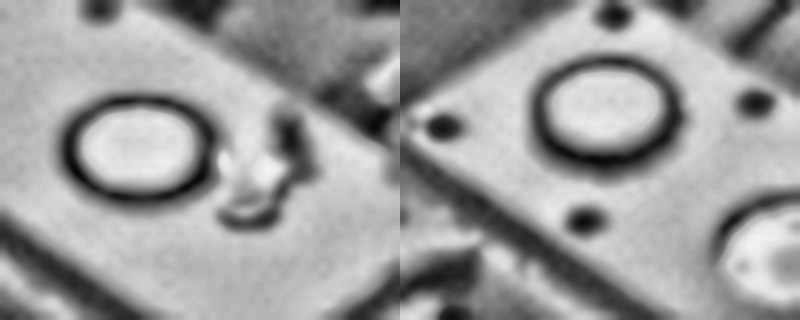

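The ring is now evenly thick, whereas the lower side wall was visible before. The ellipse ratio is 0.665 and the offset −1.2 mm, consistent only with a flush, seated lens. Next, close the clip.

Run:
```python
from h import *; from cell import *
import cv2
z=131
move_linear(cl(-29,z),80)
f0=current_force()
for s in list(np.arange(-20,4,4))+list(np.arange(4,15,1.)):
    move_linear(cl(s,z),30)
    f=current_force()-f0; print(s,np.round(f,1),np.round(f@[*n_,0],1))
    if -(f@[*n_,0])>7: break
print(current_time(),current_tcp_pos())
cv2.imwrite("pics/side7.png",cv2.resize(read_camera("side")["img"][180:310,245:385],None,fx=4.5,fy=4.5,interpolation=cv2.INTER_CUBIC))
```

```text
-20 [ 0.6  0.6 -0.7] 0.7
-16 [-2.8 -2.1  0.5] -3.1
-12 [-1.3 -1.5  0. ] -1.5
-8 [ 0.2 -0.3  0.1] 0.2
-4 [0.4 1.1 0.8] 0.6
0 [-0.4  1.4  0.4] -0.1
4.0 [ 0.3 -0.4  0.6] 0.2
5.0 [0.1 0.6 0.3] 0.2
6.0 [-0.9 -0.6 -0.4] -1.0
7.0 [-0.4  0.5  0.4] -0.3
8.0 [-2.3  0.4 -1.1] -2.2
9.0 [-2.8  1.9 -0.1] -2.4
10.0 [-3.4  1.3  0. ] -3.2
11.0 [-6.   0.9  2.6] -5.8
12.0 [-9.8  1.1  5.9] -9.5
17.6833 [467.2923912  53.2093439 130.6801767]
```

View pics/side7.png

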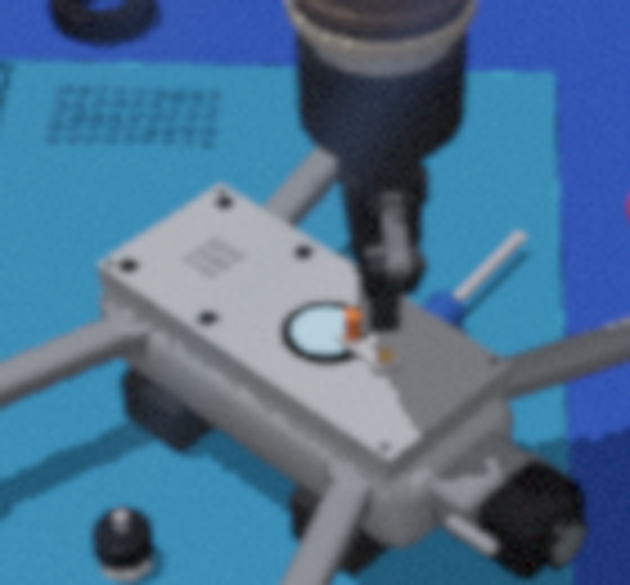

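The clip hit its stop at about s = 11 mm (9.8 predicted), with the force rising. I'll retract and check.

Run:
```python
from h import *; from cell import *
import cv2
move_linear(cl(-10,131),60); move_linear(cl(-25,200),120)
move_ptp([400,-300,280],QC)
print(current_time(),current_force())
cv2.imwrite("pics/side8.png",cv2.resize(read_camera("side")["img"][205:305,255:385],None,fx=6,fy=6,interpolation=cv2.INTER_CUBIC))
cv2.imwrite("pics/top8.png",cv2.resize(read_camera("top")["img"][185:285,215:345],None,fx=6,fy=6,interpolation=cv2.INTER_CUBIC))
```

```text
20.3333 [-0.07329364  0.73492787  0.64523504]
```

View pics/side8.png

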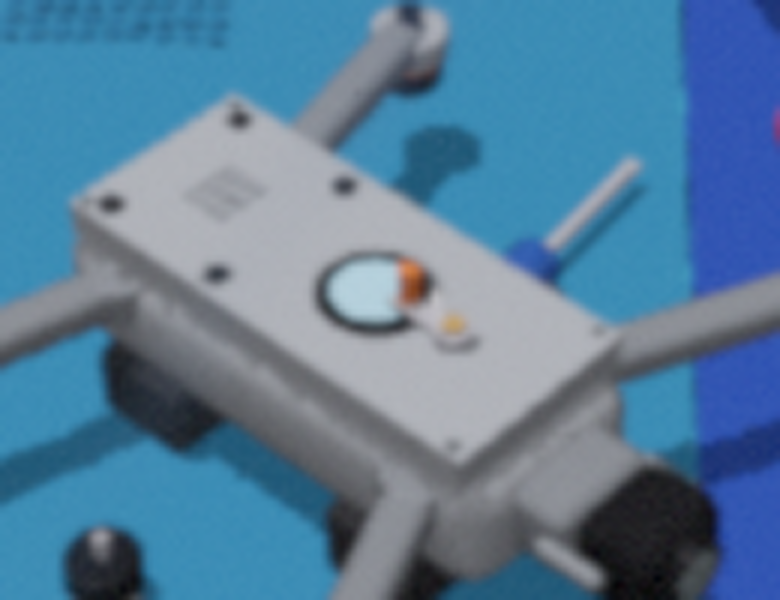

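View pics/top8.png

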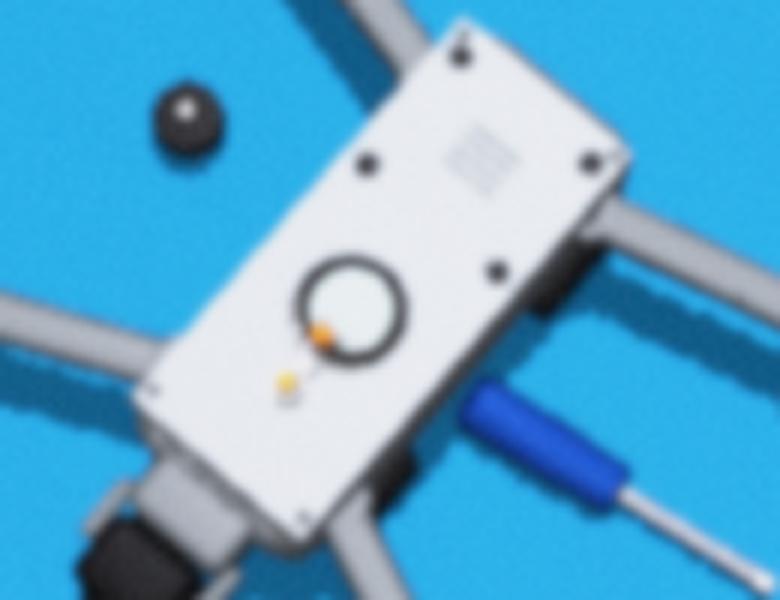

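Top: lens at (352,310), centred on the recess (350,312); post at (321,336), pivot at (288,383). I'll compute the clip angle before handing in.

Run:
```python
from h import *; from cell import *
po=ray("top",tc(321,336),117.5)[:2];pv=ray("top",tc(288,383),99.5)[:2];ln=ray("top",tc(352,310),95.5)[:2]
for b in(pv,PV):
    d=po-b;a=np.arctan2(d[1],d[0]);print(np.linalg.norm(d),(yaw-np.pi-a))
print("lens",ln,ln-R)
```

```text
20.66236922055744 0.029561040242743974
20.91174426559289 0.031656262962433845
lens [495.24716229  46.95018799] [ 1.04716229 -0.64981201]
```

```bash
python3 -c "
from cell import *
finish_job();print(current_time())"
```

```text
the job is handed in; nothing more can be done
the job is handed in; nothing more can be done
```

The lens is seated in the lamp recess and the clip is closed over it; I handed the job in shortly after 20.3 s on the robot clock (limit 46 s). It gave no verdict.

- **Lens:** I slid it along the belly with two slightly opened fingertips until it dropped in. The wrist force stayed within about 3 N of its starting reading during the push.
- **Clip:** I pushed the orange post round with the closed fingers until the clip met its stop, at about 9.5 N. I then backed the arm well clear.

**Last checks:**
- **Lens position:** about 1.2 mm off the recess centre (limit 3 mm).
- **Lens level and flush:** it looked flat in the side view. I inferred this from its outline, not from a direct height measurement.
- **Clip angle:** about 0.03 rad from closed (limit 0.15 rad).
- **Other things on the bench:** the motor and screwdriver look unmoved. I did not check the other items in the final pictures, but the arm never worked near them.

**Disagreements:** the two cameras differed by about 1.5–2 mm in y. The post measured 20.7–20.9 mm from the pivot instead of 22 mm. Both are small enough not to change the result.

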